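# Switch the vial feeder to its empty lane and let the waiting vials through

### The job

The left lane of the vial feeder is full of blue-capped vials. With a fingertip, gently push the black ball knob from the left over to the right so that the rocker tips over to the empty right lane, then press the green cap down and keep it down until all three waiting vials have rolled into the right lane, and let it spring back up. Do not grasp or lift anything, do not touch any vial with the hand, and leave the things beside the feeder where they are.

Things in the scene. Friction and masses are not known exactly. Their poses are not given: they have to be found in the camera images.
- stand: Vial feeder, fixed, white, grey and clear, 330 mm long, 100 mm deep, 0.22 m high. Origin: on the worktop below the rocker's axle; x points away from the operator, y to the feeder's left, z up; it stands turned by up to 0.3 rad. Base plate y -0.141 to 0.189. Clear front plates out to x=-0.029 (the middle one, y -0.058 to 0.058, is 0.185 m high). All that is operated stands in front of them
- ramp_end (a point): lower end of the ramp floor, feeder y=0.013, z=0.140. The ramp rises from here to the left at 16 deg up to y=0.18, 50 mm wide, side walls 27 mm (rear) and 15 mm (front) high. Vials roll down it and drop onto the orange rocker deck (84 mm long, axle along feeder x at y=0, z=0.095)
- left_lane (a point): middle of the floor of the left lane, open above, falling outwards at 16 deg from y=0.036, z=0.072 to its end wall at y=0.126; 50 mm wide, holds four vials, full
- right_lane (a point): middle of the floor of the right lane, the mirror image: y=-0.036, z=0.072 down to its end wall at y=-0.126; empty at the start
- knob (a point): centre of the black ball knob (32 mm) on the rocker's upright steel lever (8 mm thick), 90 mm above the axle, in the plane feeder x=-0.062, 17 mm clear of the plate behind. Leaning left it is at y=+0.031, z=0.180, upright z=0.185, leaning right y=-0.031. Its sides are free for 35 mm above z=0.16; lower down two stop pins (y=+-0.024, z=0.14, out to x=-0.068) catch the lever
- gate (a joint): rocker angle, rad: -0.35 = deck low on the left, lever leaning left (as found); +0.35 = deck low on the right, lever leaning right. The knob's weight holds it against either stop; pushed sideways at the knob (about 1 N) past upright (0) it falls on by itself
- release_cap (a point): centre of the top face of the green push cap (28 mm diameter; feeder x=-0.058, y=0.112, z=0.220 when up) of the spring release in front of the ramp. Pressed straight down (full travel 20 mm) it sinks the steel stop blade into the ramp floor. The ramp's front wall, 13 mm behind the cap's edge, is only 0.19 m high, its rear wall 0.20 m
- stop (a joint): travel of the release, m: 0 = up (vials held), 0.020 = fully down, hard stop. From about 0.013 on the vials roll over the sunk blade; short of 0.012 it still catches them. Spring 2 to 3 N at the top, 7 to 8 N at the bottom; it comes up again when let go. All three vials pass within about 2 s of its being down
- vial_4: waiting vial 1 from the stop, white cap, clear, 20 mm diameter, 48 mm long, 14 g, lying across the ramp with its cap to the operator. Origin: centre of its base (on its axis, at its far end); its z points along the vial to the cap
- vial_5: waiting vial 2 from the stop, white cap, clear, 20 mm diameter, 48 mm long, 14 g, lying across the ramp with its cap to the operator. Origin: centre of its base (on its axis, at its far end); its z points along the vial to the cap
- vial_6: waiting vial 3 from the stop, black cap, clear, 20 mm diameter, 48 mm long, 14 g, lying across the ramp with its cap to the operator. Origin: centre of its base (on its axis, at its far end); its z points along the vial to the cap
- vial_1: blue-capped vial of the same size lying in the full left lane; origin at the centre of its base
- vial_2: blue-capped vial of the same size lying in the full left lane; origin at the centre of its base
- vial_7: blue-capped vial of the same size lying in the full left lane; origin at the centre of its base
- vial_8: blue-capped vial of the same size lying in the full left lane; origin at the centre of its base
- film: white roll of sealing film standing on end, 62 mm diameter, 50 mm high, beside one end of the feeder; origin under its centre
- dropper: small amber dropper bottle with a black cap, 30 mm diameter, 75 mm high, standing beside one end of the feeder; origin under its centre
- case: small flat black case with a clear lid, 60x92 mm, 21 mm high, lying in front of the feeder, a little to the right; origin under its centre

How it is judged:
By the outcome, as a careful person would: the job done as asked, in the order asked, and still so for the second after the job is handed in, with the robot touching nothing.
It also fails if it takes over 38 s, if anything falls off the work surface, if the arm or the gripper's body presses on something with over 40 N, if the wrist force passes 120 N, or if a joint passes its speed limit or range.

### The arm

A 7-joint arm with a two-finger parallel gripper is mounted at the origin on a cart in front of the work surface, level with it; the furniture and walls round the work are solid. World frame = base frame: x ahead of the robot, y to its left, z up, the work surface at z = 0. Lengths are in m, angles in degrees, forces in N, time in s.
With the tool pointing down it reaches from about 0.4 to 0.875 m from the base axis. Payload 19.3 kg.
Tool frame: the origin (TCP) lies between the finger pads; the fingertips stand 19 mm ahead of it and the grasp point (between the pads) is the TCP; z points along the fingers, y is the direction in which the jaws open and shut (so a half turn about z gives the same grasp; the last joint's range is limited). The gripper opens to 85 mm and grips with 20 to 120 N. Pads are 22 mm wide; open, the fingers measure 114 mm over their backs; the gripper's body (76 mm by 85 mm) begins 54 mm behind the grasp point. The pads swing forward as they close: fully open they stand 13 mm farther back than shut.
Start: joints at [64.045, 29.874, -2.08, 91.645, 1.215, 58.505, -6.463], TCP at [0.233, -0.58, 0.25] pointing down, gripper open.
Joint ranges: [-166.77, 166.77], [-17.47, 122.26], [-85.68, 81.53], [9.62, 139.38], [-72.42, 252.41], [9.2, 110.78], [-144.41, 144.41]. Speed limits (degrees/s): [108.29, 108.29, 136.94, 136.94, 172.46, 172.46, 172.46].

### API

Orientations are given as a 3x3 rotation matrix whose columns are the frame's x, y, z axes.
In Python, from station import arm gives the robot as it stands.
- The arm moves only by the shell command python3 -m crank 'ROWS' [FORCE]. ROWS is a JSON object of lists of equal length, an entry for each row: "delta_rot": the turn, a rotation vector about the tool's x, y, z in rad, a list of three; "linear": the shift along the tool's x, y, z in mm, a list of three; "hand": the opening in per cent of the stroke, from 0 (shut) to 100 (fully open). A call has 1 to 12 rows; each row shifts and turns the commanded pose from where the row before left it, along the tool's axes as they then stand; what a row does not reach is not made up. A row lasts 1/8 s, in which the tool goes at most 62.5 mm and 10.7 degrees, less where a joint would pass 70% of its speed; a pose out of reach is approached as far as the arm can. A call with a gripper value outside its range is refused whole. The fingers move at their own pace and stop on an object; FORCE is the grip in N (left out, the last holds). Time passes only in rows, so rows that do not move let the fingers close. It gives the time, the measured TCP pose, the force and the opening at its end, in the units of the state.
- arm.state(): the state, without advancing time (a new reading comes with each control period).
- arm.camera(name): name is "scene" or "side" or "wrist"; returns the picture (420x560x3 uint8, red, green, blue); there is no depth.
- arm.camera_info(name): a dict with "fx", "fy", "cx", "cy" (pixels), "R" (3x3) and "t" (3): a world point X has camera coordinates R X + t; the wrist camera has in their place "mount" (4x4, takes a point from camera to tool coordinates, whose origin is the TCP and whose axes are the flange's). Camera axes: x right, y down, z forward; pixel columns grow to the right and rows downward; lengths in m; the calibration is good to about 2 mm. A picture is of the moment at which its call begins: read the wrist's pose just before it. camera_info takes no time and is no camera call.
- arm.hand_in(): hands the job in, once; it reports no verdict.
The state is a dict: "time": time; "joints": joint angles; "joint_vel": joint speeds; "joint_torque": joint torques, N m; "tcp_pos": TCP position; "ee_rot": TCP orientation; "force": force on the tool from outside, world axes, zero at the start; "ft_torque": the same for the moment, N m; "finger_gap": finger opening in m.
Only numpy, scipy, OpenCV 4.12 (cv2) and the standard library are available. Lean on these libraries where they do the work, as an engineer would, in place of code of your own. Each camera call takes 0.05 s, during which the arm holds its last target. There are 200 camera calls.

## Working session

There is one attempt and no reset: what is moved stays moved. The work goes in short steps, Python scripts to look and compute and a shell command to move; the robot and the scene stay as the last step left them, time stands still between calls to the robot, and variables do not carry over. Pictures are saved under pics/ and viewed, about 8 in all and at most 12, crops included, and the job is handed in when it is done.

```bash
mkdir -p pics; python3 - <<'E'
from station import arm
import cv2,json
s=arm.state();print(s['time'],s['tcp_pos'],s['ee_rot'],s['force'],s['finger_gap'])
for n in ['scene','side']:
    cv2.imwrite(f'pics/{n}0.png',cv2.cvtColor(arm.camera(n),cv2.COLOR_RGB2BGR)); i=arm.camera_info(n);print(n,i)
print(arm.camera_info('wrist'))
E
```

```text
0.0 [ 0.23332587 -0.57945471  0.24972024] [[ 9.27612348e-01  3.73543945e-01 -5.02433944e-04]
 [ 3.73544276e-01 -9.27611741e-01  1.06396162e-03]
 [-6.86272061e-05 -1.17462526e-03 -9.99999308e-01]] [ 0.07044059 -0.16580153  0.22140817] 0.0851955159813026
scene {'fx': 528.9607508390304, 'fy': 528.9607508390304, 'cx': 277.4012070194543, 'cy': 216.1470662959578, 'R': array([[-0.87152193, -0.49032064, -0.00593272],
       [-0.35019603,  0.63083476, -0.69239457],
       [ 0.34323791, -0.60135944, -0.72149467]]), 't': array([0.46747092, 0.28926448, 1.02232898])}
side {'fx': 402.1929368513556, 'fy': 402.1929368513556, 'cx': 276.04714572576125, 'cy': 212.9958527865342, 'R': array([[-0.70121181, -0.71280852, -0.01435324],
       [-0.429707  ,  0.43860929, -0.78928688],
       [ 0.56890588, -0.54728959, -0.61385682]]), 't': array([0.38765949, 0.3279744 , 0.70710127])}
{'fx': 299.9067426391953, 'fy': 299.9067426391953, 'cx': 283.6454295911153, 'cy': 207.1069955885107, 'mount': array([[-6.81051477e-04, -9.49212629e-01, -3.14634584e-01,
         8.00585428e-02],
       [ 9.99999748e-01, -7.08803452e-04, -2.62085552e-05,
         9.21546290e-04],
       [-1.98136587e-04, -3.14634522e-01,  9.49212873e-01,
        -1.22611888e-01],
       [ 0.00000000e+00,  0.00000000e+00,  0.00000000e+00,
         1.00000000e+00]])}
```

View pics/scene0.png

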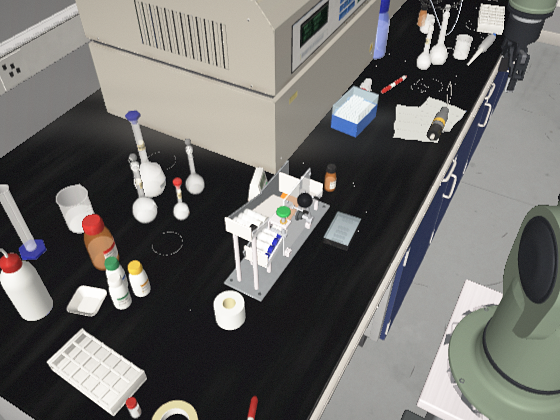

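View pics/side0.png

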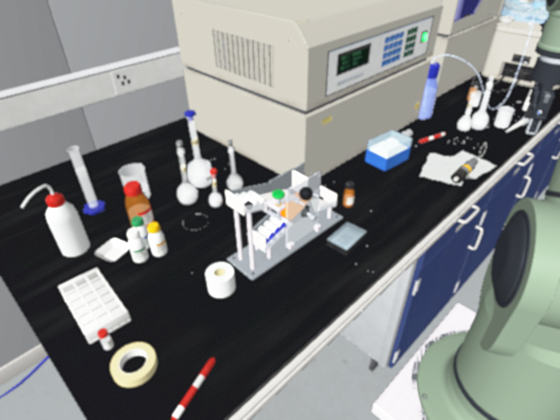

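Scene view: green cap near (284,212), knob (305,200), plate corners (260,298) and (329,206). Side view: cap (279,195), knob (306,193). I'll refine these with enlarged crops.

```bash
python3 - <<'E'
import cv2,numpy as np
a=cv2.imread('pics/scene0.png')[150:310,215:345];b=cv2.imread('pics/side0.png')[165:285,215:375]
a=cv2.resize(a,None,fx=3,fy=3,interpolation=2);b=cv2.resize(b,None,fx=2.5,fy=2.5,interpolation=2)
o=np.zeros((480,800,3),np.uint8);o[:,:390]=a;o[:300,400:800]=b
cv2.imwrite('pics/crop1.png',o)
for n in['scene','side']:
    h=cv2.cvtColor(cv2.imread(f'pics/{n}0.png'),cv2.COLOR_BGR2HSV)
    m=cv2.inRange(h,(50,120,50),(85,255,255));m[:170]=0;m[240:]=0;m[:,:255]=0;m[:,340:]=0
    l=cv2.connectedComponentsWithStats(m);print(n,l[2],l[3])
E
```

```text
scene [[     0      0    560    420 235084]
 [   276    206     14     11    116]] [[279.49828572 209.4991067 ]
 [282.97413793 211.31034483]]
side [[     0      0    560    420 235121]
 [   273    190     11      9     79]] [[279.50058481 209.50530153]
 [277.75949367 193.72151899]]
```

View pics/crop1.png

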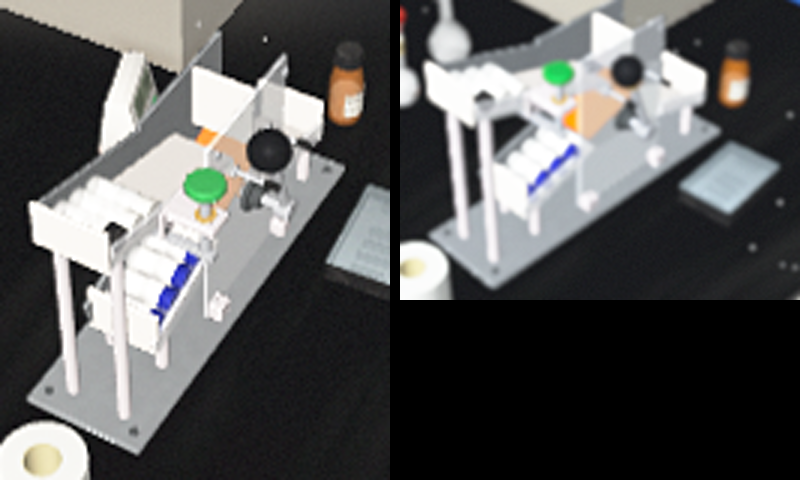

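```bash
cat > h.py <<'E'
from station import arm
import numpy as np
from scipy.optimize import least_squares
def proj(n,X):
    i=arm.camera_info(n);c=np.asarray(X)@i['R'].T+i['t'];return np.c_[i['fx']*c[:,0]/c[:,2]+i['cx'],i['fy']*c[:,1]/c[:,2]+i['cy']]
def T(p,X):
    c,s=np.cos(p[2]),np.sin(p[2]);X=np.asarray(X,float);return X@np.array([[c,-s,0],[s,c,0],[0,0,1]]).T+[p[0],p[1],0]
E
python3 - <<'E'
from h import *
P={'scene':np.array([[304.7,200.3],[283.3,210.5],[261,301],[329.7,206],[224.3,282.3]]),
'side':np.array([[306.2,193],[278.2,193],[252.2,280.2],[343,217],[227,258.6]])}
def M(p):return T(p,[[-.062,.031,.18],[-.058,.112,.22],[p[3],.189,p[4]],[p[3],-.141,p[4]],[p[3]+.1,.189,p[4]]])
f=lambda p:np.r_[[ (proj(n,M(p))-P[n]).ravel() for n in P]].ravel()
r=least_squares(f,[.6,-.1,0,-.05,.008],loss='soft_l1');print(r.x,f(r.x).round(1))
print(M(r.x).round(4))
# independent triangulation
for k in (0,1):
    q=least_squares(lambda X:np.r_[[ (proj(n,X[None])[0]-P[n][k]) for n in P]].ravel(),[.6,-.1,.2]);print(q.x,q.fun.round(1))
np.save('stand.npy',r.x)
E
```

```text
[ 0.55514526 -0.07111297 -0.01170446 -0.0487443   0.00807678] [-0.2 -0.3  0.1 -0.3  0.4  0.3  0.4 -0.5 -2.1  0.  -0.1  0.6  0.4 -0.1
  0.6  0.1  0.2  0.3 -1.1 -0. ]
[[ 0.4935 -0.0394  0.18  ]
 [ 0.4985  0.0416  0.22  ]
 [ 0.5086  0.1184  0.0081]
 [ 0.5048 -0.2115  0.0081]
 [ 0.6086  0.1173  0.0081]]
[ 0.49128434 -0.03647599  0.18349258] [ 0.2 -0.2 -0.2  0.2]
[0.49748843 0.04365591 0.22134981] [-0.  0.  0. -0.]
```

```bash
python3 -m crank '{"delta_rot":[[0,0,-0.168],[0,0,-0.168],[0,0,-0.168],[0,0,-0.168],[0,0,-0.168],[0,0,-0.168],[0,0,-0.168],[0,0,0],[0,0,0]],"linear":[[0,0,-10],[0,0,-10],[0,0,-10],[0,0,-10],[0,0,-10],[0,0,0],[0,0,0],[0,0,0],[0,0,0]],"hand":[0,0,0,0,0,0,0,0,0]}' 20
python3 - <<'E'
from h import *
s=arm.state();R=np.array(s['ee_rot']);p=np.load('stand.npy');print(s['time'],R.round(3),s['finger_gap'])
for q in([-.062,.075,.30],):print(R.T@(T(p,[q])[0]-s['tcp_pos'])*1000)
E
```

```text
time: 1.23
tcp_pos: [0.2333, -0.5797, 0.3001]
ee_rot: [[0.016, 1.0, -0.0], [1.0, -0.016, 0.0], [0.0, -0.0, -1.0]]
force: [0.2, -1.3, -0.5]
finger_gap: 0.0002
1.225 [[ 0.016  1.    -0.   ]
 [ 1.    -0.016  0.   ]
 [ 0.    -0.    -1.   ]] 0.0002419565496815914
[5.88463170e+02 2.51286836e+02 2.24675887e-01]
```

```bash
python3 -m crank '{"delta_rot":[[0,0,0],[0,0,0],[0,0,0],[0,0,0],[0,0,0],[0,0,0],[0,0,0],[0,0,0],[0,0,0],[0,0,0],[0,0,0],[0,0,0]],"linear":[[40,20,0],[55,25,0],[55,25,0],[55,25,0],[55,25,0],[55,25,0],[55,25,0],[55,25,0],[55,25,0],[55,1,0],[53,0,0],[0,0,0]],"hand":[0,0,0,0,0,0,0,0,0,0,0,0]}'
python3 - <<'E'
from h import *
import cv2
s=arm.state();R=np.array(s['ee_rot']);p=np.load('stand.npy');print(s['time'],R.round(3),s['tcp_pos'])
im=cv2.cvtColor(arm.camera('wrist'),cv2.COLOR_RGB2BGR)
i=arm.camera_info('wrist');m=i['mount']
def wp(X):
    c=(R.T@(X-s['tcp_pos'])-m[:3,3])@m[:3,:3];return i['fx']*c[0]/c[2]+i['cx'],i['fy']*c[1]/c[2]+i['cy']
for q in([-.062,.031,.18],[-.058,.112,.22]):
    X=T(p,[q])[0];print(wp(X),R.T@(X-s['tcp_pos'])*1000);u=wp(X);cv2.drawMarker(im,(int(u[0]),int(u[1])),(0,0,255),0,12,1)
t=wp(np.array(s['tcp_pos'])+R@[0,0,.019]);cv2.drawMarker(im,(int(t[0]),int(t[1])),(255,0,255),0,12,1)
cv2.imwrite('pics/w1.png',im)
E
```

```text
time: 2.72
tcp_pos: [0.4614, 0.0093, 0.3006]
ee_rot: [[0.009, 1.0, 0.001], [1.0, -0.009, 0.001], [0.001, 0.001, -1.0]]
force: [-0.1, -1.5, 1.4]
finger_gap: -0.0005
2.725 [[ 0.009  1.     0.001]
 [ 1.    -0.009  0.001]
 [ 0.001  0.001 -1.   ]] [0.46139994 0.00927505 0.30058994]
(np.float64(320.0664773747075), np.float64(256.9893707650519)) [-48.47588884  32.4953059  120.56332186]
(np.float64(337.1519503287362), np.float64(179.26810839645822)) [32.55253602 36.70787686 80.64279318]
```

View pics/w1.png

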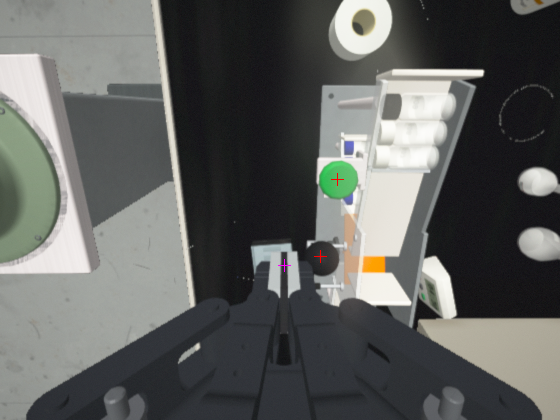

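Both projected markers land on the cap (337,179) and the knob (320,257), so the pose is confirmed. Next I descend into the gap left of the knob.

```bash
python3 -m crank '{"delta_rot":[[0,0,0],[0,0,0],[0,0,0],[0,0,0],[0,0,0],[0,0,0],[0,0,0],[0,0,0],[0,0,0]],"linear":[[-4,16,0],[-3,16,0],[0,0,20],[0,0,25],[0,0,25],[0,0,24],[0,0,20],[0,0,0],[0,0,0]],"hand":[0,0,0,0,0,0,0,0,0]}'
python3 - <<'E'
from h import *
import cv2
p=np.load('stand.npy')
cv2.imwrite('pics/s1.png',cv2.resize(cv2.cvtColor(arm.camera('scene'),cv2.COLOR_RGB2BGR)[150:310,215:345],None,fx=3.5,fy=3.5,interpolation=2))
s=arm.state();R=np.array(s['ee_rot']);X=T(p,[[-.062,.0725,.186]])[0];print(R.T@(X-s['tcp_pos'])*1000)
E
```

```text
time: 3.9
tcp_pos: [0.4941, -0.0022, 0.1868]
ee_rot: [[0.013, 1.0, 0.0], [1.0, -0.013, 0.0], [0.0, 0.0, -1.0]]
force: [0.3, 0.0, 0.4]
finger_gap: -0.0003
[ 4.1709715  -0.15589895  0.9775079 ]
```

View pics/s1.png

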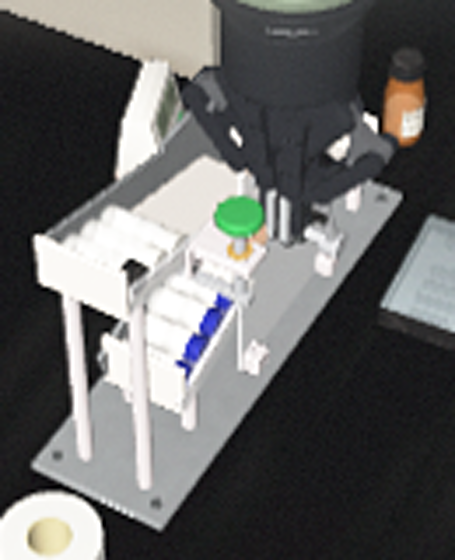

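The fingertip is between cap (238,215) and the hidden knob, with no contact force. Now the gentle push.

```bash
python3 -m crank '{"delta_rot":[[0,0,0],[0,0,0],[0,0,0],[0,0,0],[0,0,0],[0,0,0],[0,0,0],[0,0,0],[0,0,0],[0,0,0]],"linear":[[-4,0,0],[-4,0,0],[-4,0,0],[-4,0,0],[-4,0,0],[-4,0,0],[-4,0,0],[-4,0,0],[-4,0,0],[-4,0,0]],"hand":[0,0,0,0,0,0,0,0,0,0]}'
python3 -m crank '{"delta_rot":[[0,0,0],[0,0,0],[0,0,0],[0,0,0],[0,0,0],[0,0,0]],"linear":[[-4,0,0],[-4,0,0],[-3,0,0],[0,0,0],[0,0,0],[0,0,0]],"hand":[0,0,0,0,0,0]}'
python3 - <<'E'
from h import *
import cv2
p=np.load('stand.npy')
a=[cv2.resize(cv2.cvtColor(arm.camera(n),cv2.COLOR_RGB2BGR)[165:265,235:355],None,fx=3.3,fy=3.3,interpolation=2) for n in('scene','side')]
cv2.imwrite('pics/s2.png',np.hstack(a))
s=arm.state();R=np.array(s['ee_rot']);X=T(p,[[-.062,.0725,.186]])[0];print(R.T@(X-s['tcp_pos'])*1000)
E
```

```text
time: 5.2
tcp_pos: [0.4929, -0.0422, 0.1863]
ee_rot: [[0.012, 1.0, -0.0], [1.0, -0.012, -0.0], [-0.0, -0.0, -1.0]]
force: [0.3, -0.2, -0.7]
finger_gap: -0.0003
time: 5.95
tcp_pos: [0.4928, -0.0527, 0.1863]
ee_rot: [[0.012, 1.0, 0.0], [1.0, -0.012, 0.0], [0.0, 0.0, -1.0]]
force: [0.2, 0.3, 0.4]
finger_gap: 0.0003
[54.85647474  0.56656612  0.30093382]
```

View pics/s2.png

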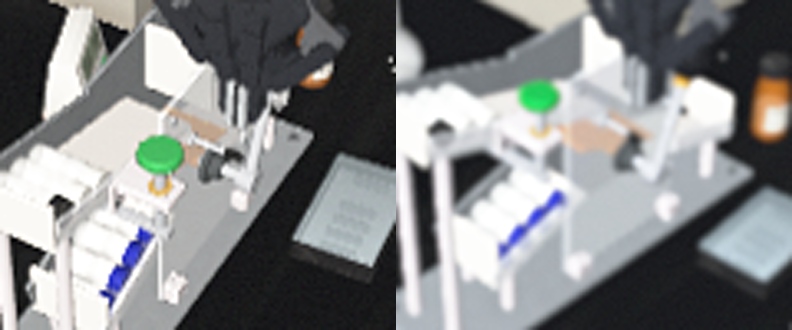

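The lever now leans right. It rises from (240,185) to (262,125) in the scene crop. I'll withdraw, go above the cap, and check.

```bash
python3 -m crank '{"delta_rot":[[0,0,0],[0,0,0],[0,0,0],[0,0,0],[0,0,0],[0,0,0],[0,0,0],[0,0,0],[0,0,0],[0,0,0]],"linear":[[10,0,0],[0,0,-20],[0,0,-25],[0,0,-25],[0,0,-10],[28,2,0],[28,3,0],[28,0,0],[0,0,0],[0,0,0]],"hand":[0,0,0,0,0,0,0,0,0,0]}'
python3 - <<'E'
from h import *
import cv2
p=np.load('stand.npy')
s=arm.state();R=np.array(s['ee_rot']);X=T(p,[[-.058,.112,.239]])[0];print(R.T@(X-s['tcp_pos'])*1000)
a=[cv2.resize(cv2.cvtColor(arm.camera(n),cv2.COLOR_RGB2BGR)[165:265,235:355],None,fx=3.3,fy=3.3,interpolation=2) for n in('scene','side')]
cv2.imwrite('pics/s3.png',np.hstack(a))
E
```

```text
time: 7.3
tcp_pos: [0.4987, 0.0407, 0.2659]
ee_rot: [[0.012, 1.0, -0.001], [1.0, -0.012, -0.0], [-0.0, -0.001, -1.0]]
force: [-0.9, 0.1, 0.4]
finger_gap: 0.0002
[ 0.81885989 -0.27648118 26.85867045]
```

View pics/s3.png

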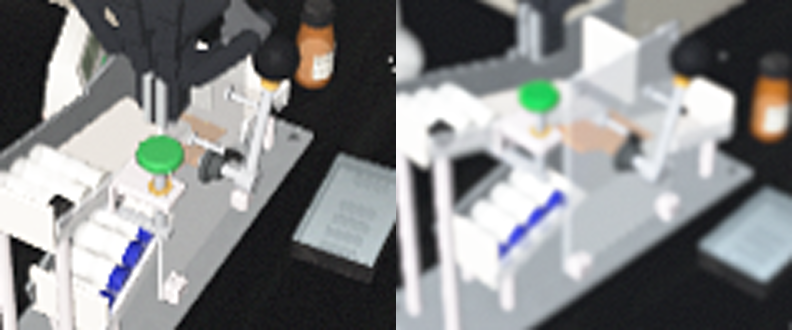

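The knob is tipped right at (272,60), and the fingertip is over the cap. Now the press.

```bash
python3 -m crank '{"delta_rot":[[0,0,0],[0,0,0],[0,0,0],[0,0,0],[0,0,0],[0,0,0],[0,0,0]],"linear":[[0,0,10],[0,0,10],[0,0,5],[0,0,6],[0,0,7],[0,0,7],[0,0,0]],"hand":[0,0,0,0,0,0,0]}'
```

```text
time: 8.28
tcp_pos: [0.4988, 0.041, 0.2209]
ee_rot: [[0.012, 1.0, -0.0], [1.0, -0.012, -0.0], [-0.0, -0.0, -1.0]]
force: [-3.2, -1.5, 5.7]
finger_gap: -0.0001
```

```bash
python3 -m crank '{"delta_rot":[[0,0,0],[0,0,0],[0,0,0],[0,0,0],[0,0,0],[0,0,0],[0,0,0],[0,0,0]],"linear":[[0,0,1],[0,0,0.5],[0,0,0],[0,0,0],[0,0,0],[0,0,0],[0,0,0],[0,0,0]],"hand":[0,0,0,0,0,0,0,0]}'
python3 -m crank '{"delta_rot":[[0,0,0],[0,0,0],[0,0,0],[0,0,0],[0,0,0],[0,0,0],[0,0,0],[0,0,0]],"linear":[[0,0,0],[0,0,0],[0,0,0],[0,0,0],[0,0,0],[0,0,0],[0,0,0],[0,0,0]],"hand":[0,0,0,0,0,0,0,0]}'
python3 - <<'E'
from h import *
import cv2
a=[cv2.resize(cv2.cvtColor(arm.camera(n),cv2.COLOR_RGB2BGR)[165:285,225:345],None,fx=3.3,fy=3.3,interpolation=2) for n in('scene','side')]
cv2.imwrite('pics/s4.png',np.hstack(a))
E
```

```text
time: 9.28
tcp_pos: [0.4988, 0.041, 0.2199]
ee_rot: [[0.012, 1.0, -0.0], [1.0, -0.012, -0.0], [-0.0, -0.0, -1.0]]
force: [-4.2, -1.8, 6.9]
finger_gap: 0.0001
time: 10.28
tcp_pos: [0.4988, 0.041, 0.2199]
ee_rot: [[0.012, 1.0, -0.0], [1.0, -0.012, -0.0], [-0.0, -0.0, -1.0]]
force: [-3.4, -1.4, 6.4]
finger_gap: -0.0002
```

View pics/s4.png

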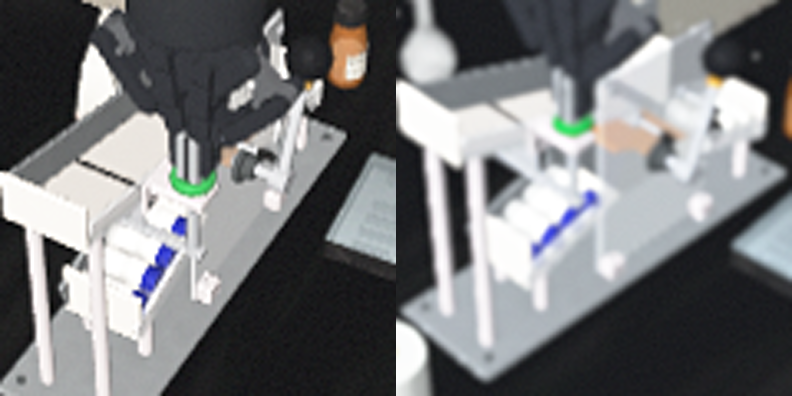

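The ramp is empty and vials show in the right lane at (690,110) in the side crop. I'll hold a moment longer, then release and clear away upward.

```bash
python3 -m crank '{"delta_rot":[[0,0,0],[0,0,0],[0,0,0],[0,0,0],[0,0,0],[0,0,0],[0,0,0],[0,0,0],[0,0,0],[0,0,0],[0,0,0],[0,0,0]],"linear":[[0,0,0],[0,0,0],[0,0,0],[0,0,0],[0,0,-5],[0,0,-8],[0,0,-10],[0,0,-25],[0,0,-30],[0,0,-30],[0,-20,-10],[0,-20,0]],"hand":[0,0,0,0,0,0,0,0,0,0,0,0]}'
python3 -m crank '{"delta_rot":[[0,0,0],[0,0,0],[0,0,0],[0,0,0]],"linear":[[0,0,-30],[0,0,-30],[0,0,0],[0,0,0]],"hand":[0,0,0,0]}'
python3 - <<'E'
from h import *
import cv2
a=[cv2.resize(cv2.cvtColor(arm.camera(n),cv2.COLOR_RGB2BGR)[165:285,225:345],None,fx=3.3,fy=3.3,interpolation=2) for n in('scene','side')]
cv2.imwrite('pics/s5.png',np.hstack(a))
cv2.imwrite('pics/w2.png',cv2.cvtColor(arm.camera('wrist'),cv2.COLOR_RGB2BGR))
E
```

```text
time: 11.88
tcp_pos: [0.4588, 0.0419, 0.3389]
ee_rot: [[0.012, 1.0, 0.002], [1.0, -0.012, 0.0], [0.0, 0.002, -1.0]]
force: [-0.0, -0.3, 0.3]
finger_gap: 0.0001
time: 12.38
tcp_pos: [0.4588, 0.0415, 0.3975]
ee_rot: [[0.012, 1.0, -0.0], [1.0, -0.012, -0.0], [-0.0, -0.0, -1.0]]
force: [0.5, -0.1, -0.2]
finger_gap: -0.0003
```

View pics/s5.png

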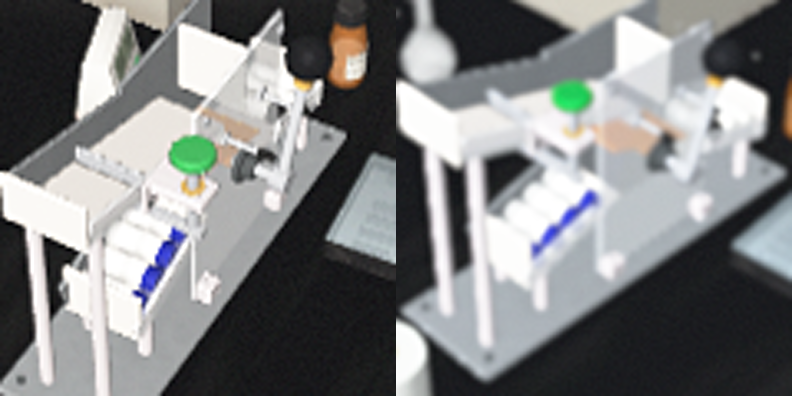

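View pics/w2.png

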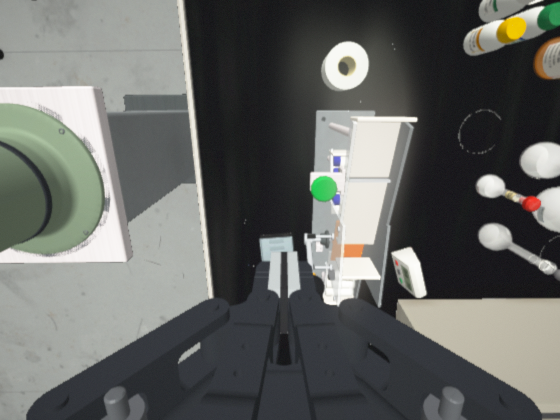

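The ramp is empty, the cap and blade are up, the lever leans right, and the vials lie in the right lane at (270,90) in the scene crop. The film, dropper and case have not moved.

```bash
python3 -c "
from station import arm
print(arm.hand_in())"
```

```text
the job is handed in; nothing more can be done
None
```

The job is done and handed in at about 12.5 s. With the gripper shut, I pushed the knob from the left until the rocker tipped right. I then pressed the green cap nearly to its stop (about 6.5 N) for roughly 2.5 s, let it spring up, and moved the arm clear.

**Last checks:** the pictures show the ramp empty, the cap and stop blade up again, and the lever leaning right. The four blue-capped vials are still in the left lane, and the film roll, dropper and case have not moved. The force reading is back to about zero.

**Less certain:** the vials in the right lane are partly hidden by the lever and knob, so I did not count all three. I infer them from the empty ramp and the group visible in the lane. While pressing, the wrist also read 3 to 4 N sideways; it went away on release, and nothing visible had moved. No check failed.

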